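Fit the blank filler module that fills the last gap on the rail

ROBOT

A 6-joint arm with a two-finger parallel gripper is mounted at the origin on the work surface. World frame = base frame: x ahead of the robot, y to its left, z up, the work surface at z = 0. Lengths are in m, angles in rad, forces in N, time in s.
With the tool pointing down it reaches from about 0.325 to 0.75 m from the base axis. Payload 7.6 kg.
Tool frame: the origin (TCP) lies at the centre of the arm's flange, where the gripper is bolted on; the fingertips stand 173 mm ahead of it and the grasp point (between the pads) lies 155 mm ahead of it; z points along the fingers, y is the direction in which the jaws open and shut (so a half turn about z gives the same grasp; the last joint's range is limited). The gripper opens to 85 mm and grips with 20 to 120 N. Pads are 22 mm wide; open, the fingers measure 114 mm over their backs; the gripper's body (76 mm by 85 mm) begins 54 mm behind the grasp point. The pads swing forward as they close: fully open they stand 13 mm farther back than shut.
Start: joints at [-1.255, 0.052, 1.401, -0, 1.689, -0.07], TCP at [0.198, -0.486, 0.405] pointing down, gripper open.
Joint ranges: [-2.9, 2.9], [-0.91, 2.17], [0.12, 2.37], [-1.06, 4.2], [0.26, 2.73], [-2.93, 2.93]. Speed limits (rad/s): [2.57, 2.57, 3.01, 3.14, 3.14, 3.14].

INTERFACE

Orientations are given as a rotation vector (axis times angle).
In Python, from station import bot gives the robot as it stands.
- The arm moves only by the tool servo_tool, never from a script. Its arguments are lists of equal length, an entry for each row: "delta_pos": the shift along the tool's x, y, z in m, a list of three; "dr": the turn, a rotation vector about the tool's x, y, z in degrees, a list of three; "hand": the opening, from 0 (shut) to 1 (fully open). A call has 1 to 12 rows; each row is the pose to reach, as a shift and turn from the pose measured when the call began, along the tool's axes at that moment; what a row does not reach only later rows make up. A row lasts 1/8 s, in which the tool goes at most 62.5 mm and 10.7 degrees, less where a joint would pass 70% of its speed; a pose out of reach is approached as far as the arm can. A call with a gripper value outside its range is refused whole. The fingers move at their own pace and stop on an object; "squeeze" is the grip in N (left out, the last holds). Time passes only in rows, so rows that repeat a pose let the fingers close. It gives the time, the measured TCP pose, the force and the opening at its end, in the units of the state.
- bot.get_obs(): the state, without advancing time (a new reading comes with each control period).
- bot.snapshot(name): name is "side" or "top" or "wrist"; returns a dict with "pixels" (420x560x3 uint8, red, green, blue), "camera_matrix" (3x3 intrinsics, pixels), "T" (4x4, takes a point from camera to world coordinates). Camera axes: x right, y down, z forward; pixel columns grow to the right and rows downward; lengths in m; the calibration is good to about 2 mm. The wrist camera is an equidistant fisheye: a pixel r from the principal point sees the ray r / f radians off the axis. A picture is of the moment at which its call begins. There is no depth.
- bot.sign_off(): hands the job in, once; it reports no verdict.
The state is a dict: "t": time; "joint_pos": joint angles; "qd": joint speeds; "joint_torque": joint torques, N m; "eef_pos": TCP position; "ee_rot": TCP orientation; "contact_force": force on the tool from outside, world axes, zero at the start; "wrist_torque": the same for the moment, N m; "finger_gap": opening from 0.0 (shut) to 1.0 (fully open).
Only numpy, scipy, OpenCV 4.12 (cv2) and the standard library are available. Lean on these libraries where they do the work, as an engineer would, in place of code of your own. Each camera call takes 0.05 s, during which the arm holds its last target.

TASK

One gap is left in the full row of modules on the mounting plate, beside the wide controller. Find out by touch which of the three blank filler modules just fills that gap (it goes in freely and leaves only a little play), and press it down by hand, without forcing, until it sits fully home on the rail. Leave the other two blanks standing upright on the bench, and leave the screwdriver, the plug and the multimeter where they lie.

Things in the scene. Friction and masses are not known exactly. Their poses are not given: they have to be found in the camera images.
- plate: fixed steel plate flat on the bench, 290 (x) by 300 (y) by 3 mm; origin under its centre. Two rails along y, 35 mm wide, tops 10.5 mm above the bench: full row at x = +70 mm, second row at x = -70 mm, a 35 mm tall duct between. Full row from +y: end bracket, power supply (54 mm wide), I/O module, gap, controller with display (80 mm), end bracket.
- gap_edge (a point): on the controller's side face, on the rail centre line, at rail-top height (10.5 mm above the bench). Axes as the plate's. The gap lies to +y of it: 23.5, 29.5 or 35.5 mm wide, 2.5 mm more than the blank that fills it. A blank fully home has its centre 29 mm above this point at x = 0. Modules beside the gap: noses 45 mm long (x), tops 74.5 mm above the bench; shoulders 42.5 mm, 90 mm long.
- io_a_face (a point): first of three fixed I/O modules (dark grey, green terminal strips, 90 mm long, 40 to 53 mm wide). Whichever of them stands in the full row bounds the gap; it varies. Point: on the module's side face towards the plate's -y, on the rail centre line at rail-top height. In the full row this face bounds the gap: its distance from gap_edge is the gap's width. Axes as the plate's.
- io_b_face (a point): second I/O module, point and axes as io_a_face. The two modules not in the full row stand far apart in the second row, more than 100 mm from gap_edge.
- io_c_face (a point): third I/O module, point and axes as io_a_face.
- blank_a_mid (a point): first of three loose blank fillers: plain dark grey plastic, 60-120 g, alike but for width (their y): 21, 27 and 33 mm. Which has which is not told: feel it. 90 mm long (x), 70 tall: body to 38 mm, above it a nose 45 mm long (x, centred) over the full width. Starts upright on the bench, 35 mm or more free on either side. Point: its centre, 35 mm above the underside; x long way, y width, z up.
- blank_b_mid (a point): second blank filler, the same but for its width (see blank_a_mid). Underneath, a recess 38 mm long (x) and 6 mm deep straddles the 35 mm rail; the lower long edges are rounded 2.5 mm; it fits either way round (half turn). Point: its centre, 35 mm above the underside; x long way, y width, z up.
- blank_c_mid (a point): third blank filler, the same but for its width (see blank_a_mid). The three can stand in any order on the bench. Point: its centre, 35 mm above the underside; x long way, y width, z up.
- plug: bystander: green terminal plug, 18 x 42 x 16 mm, loose; origin under its centre
- multimeter: bystander: multimeter lying flat, 78 x 155 x 44 mm, loose; origin under its centre
- screwdriver_at (a point): bystander: screwdriver with an orange handle, 190 mm long, lying loose; a point on its axis

How it is judged:
On the way:
1. the blank that fills the gap is pressed fully home on the rail, with the hand still on it (((((distance between io_a_face and gap_edge below 0.045 m and horizontal distance between blank_a and blank_a_mid between 0.015 and 0.018 m) or (distance between io_b_face and gap_edge below 0.045 m and horizontal distance between blank_a and blank_a_mid between 0.009 and 0.012 m) or (distance between io_c_face and gap_edge below 0.045 m and horizontal distance between blank_a and blank_a_mid between 0.012 and 0.015 m)) and x of blank_a_mid in the frame of gap_edge between -0.004 and 0.004 m and y of blank_a_mid in the frame of gap_edge between 0.008 and 0.022 m and z of blank_a_mid in the frame of gap_edge below 0.031 m and angle between blank_a_mid's own z axis and vertical below 0.06 rad and angle between the x axis of blank_a_mid and the x axis of plate, either way round below 0.06 rad and contact force between the fingers and blank_a above 1 N) or (((distance between io_a_face and gap_edge below 0.045 m and horizontal distance between blank_b and blank_b_mid between 0.015 and 0.018 m) or (distance between io_b_face and gap_edge below 0.045 m and horizontal distance between blank_b and blank_b_mid between 0.009 and 0.012 m) or (distance between io_c_face and gap_edge below 0.045 m and horizontal distance between blank_b and blank_b_mid between 0.012 and 0.015 m)) and x of blank_b_mid in the frame of gap_edge between -0.004 and 0.004 m and y of blank_b_mid in the frame of gap_edge between 0.008 and 0.022 m and z of blank_b_mid in the frame of gap_edge below 0.031 m and angle between blank_b_mid's own z axis and vertical below 0.06 rad and angle between the x axis of blank_b_mid and the x axis of plate, either way round below 0.06 rad and contact force between the fingers and blank_b above 1 N) or (((distance between io_a_face and gap_edge below 0.045 m and horizontal distance between blank_c and blank_c_mid between 0.015 and 0.018 m) or (distance between io_b_face and gap_edge below 0.045 m and horizontal distance between blank_c and blank_c_mid between 0.009 and 0.012 m) or (distance between io_c_face and gap_edge below 0.045 m and horizontal distance between blank_c and blank_c_mid between 0.012 and 0.015 m)) and x of blank_c_mid in the frame of gap_edge between -0.004 and 0.004 m and y of blank_c_mid in the frame of gap_edge between 0.008 and 0.022 m and z of blank_c_mid in the frame of gap_edge below 0.031 m and angle between blank_c_mid's own z axis and vertical below 0.06 rad and angle between the x axis of blank_c_mid and the x axis of plate, either way round below 0.06 rad and contact force between the fingers and blank_c above 1 N))), for 0.1 s.
At the end, for the whole second after the job is handed in: the blank 2.5 mm narrower than the gap is in it, at rest, fully home (within 2 mm), centred on the rail within 4 mm, upright and square within 0.06 rad; the others stand upright (0.1 rad) on the bench, not the plate. (A blank's origin lies under its side face: half its width from its centre) (((((distance between io_a_face and gap_edge below 0.045 m and horizontal distance between blank_a and blank_a_mid between 0.015 and 0.018 m) or (distance between io_b_face and gap_edge below 0.045 m and horizontal distance between blank_a and blank_a_mid between 0.009 and 0.012 m) or (distance between io_c_face and gap_edge below 0.045 m and horizontal distance between blank_a and blank_a_mid between 0.012 and 0.015 m)) and x of blank_a_mid in the frame of gap_edge between -0.004 and 0.004 m and y of blank_a_mid in the frame of gap_edge between 0.008 and 0.022 m and z of blank_a_mid in the frame of gap_edge below 0.031 m and angle between blank_a_mid's own z axis and vertical below 0.06 rad and angle between the x axis of blank_a_mid and the x axis of plate, either way round below 0.06 rad and linear speed of blank_a below 0.02 m/s and height (world z) of each of blank_b_mid, blank_c_mid below 0.037 m and angle between each of blank_b_mid, blank_c_mid's own z axis and vertical below 0.1 rad) or (((distance between io_a_face and gap_edge below 0.045 m and horizontal distance between blank_b and blank_b_mid between 0.015 and 0.018 m) or (distance between io_b_face and gap_edge below 0.045 m and horizontal distance between blank_b and blank_b_mid between 0.009 and 0.012 m) or (distance between io_c_face and gap_edge below 0.045 m and horizontal distance between blank_b and blank_b_mid between 0.012 and 0.015 m)) and x of blank_b_mid in the frame of gap_edge between -0.004 and 0.004 m and y of blank_b_mid in the frame of gap_edge between 0.008 and 0.022 m and z of blank_b_mid in the frame of gap_edge below 0.031 m and angle between blank_b_mid's own z axis and vertical below 0.06 rad and angle between the x axis of blank_b_mid and the x axis of plate, either way round below 0.06 rad and linear speed of blank_b below 0.02 m/s and height (world z) of each of blank_a_mid, blank_c_mid below 0.037 m and angle between each of blank_a_mid, blank_c_mid's own z axis and vertical below 0.1 rad) or (((distance between io_a_face and gap_edge below 0.045 m and horizontal distance between blank_c and blank_c_mid between 0.015 and 0.018 m) or (distance between io_b_face and gap_edge below 0.045 m and horizontal distance between blank_c and blank_c_mid between 0.009 and 0.012 m) or (distance between io_c_face and gap_edge below 0.045 m and horizontal distance between blank_c and blank_c_mid between 0.012 and 0.015 m)) and x of blank_c_mid in the frame of gap_edge between -0.004 and 0.004 m and y of blank_c_mid in the frame of gap_edge between 0.008 and 0.022 m and z of blank_c_mid in the frame of gap_edge below 0.031 m and angle between blank_c_mid's own z axis and vertical below 0.06 rad and angle between the x axis of blank_c_mid and the x axis of plate, either way round below 0.06 rad and linear speed of blank_c below 0.02 m/s and height (world z) of each of blank_a_mid, blank_b_mid below 0.037 m and angle between each of blank_a_mid, blank_b_mid's own z axis and vertical below 0.1 rad))); the robot touches nothing.
It fails at once if a blank was forced: pressed on the modules or the plate with more than 60 N (contact force between any of blank_a, blank_b, blank_c and plate above 60 N or contact force between any of blank_a, blank_b, blank_c and io_a above 60 N or contact force between any of blank_a, blank_b, blank_c and io_b above 60 N or contact force between any of blank_a, blank_b, blank_c and io_c above 60 N).
It fails at once if the screwdriver, the plug or the multimeter was moved by more than 30 mm (distance of any of plug, multimeter, screwdriver_at from where it was at the start of the episode above 0.03 m).
It also fails if it takes over 72 s, if anything falls off the work surface, if the arm or the gripper's body presses on something with over 40 N, if the wrist force passes 120 N, or if a joint passes its speed limit or range.

## Working session

There is one attempt and no reset: what is moved stays moved. The work goes in short steps, Python scripts to look and compute and a tool call to move; the robot and the scene stay as the last step left them, time stands still between calls to the robot, and variables do not carry over. Pictures are saved under pics/ and viewed, and the job is handed in when it is done.

Besides the shell and the picture viewer there is one more tool, called after ">>>" as name(argument=value, ...) on one line, values as JSON. servo_tool: Moves the arm, as the interface text tells. Its arguments: {"type":"object","properties":{"delta_pos":{"type":"array","items":{"type":"array","items":{"type":"number"}}},"dr":{"type":"array","items":{"type":"array","items":{"type":"number"}}},"hand":{"type":"array","items":{"type":"number"}},"squeeze":{"type":"number"}},"required":["delta_pos","dr","hand"]}

```bash
ls; mkdir -p pics; cat > h.py <<'E'
import numpy as np, cv2
from station import bot
def snap(n,f):
    s=bot.snapshot(n); cv2.imwrite('pics/'+f+'.png',s['pixels'][:,:,::-1]); np.savez('pics/'+f+'.npz',K=s['camera_matrix'],T=s['T'],p=s['pixels']); return s
def ray(s,u,v):
    K=s['K'];d=np.array([(u-K[0,2])/K[0,0],(v-K[1,2])/K[1,1],1]);T=s['T'];return T[:3,3],T[:3,:3]@d
def onz(s,u,v,z):
    o,d=ray(s,u,v);return o+d*(z-o[2])/d[2]
def proj(s,P):
    T=s['T'];p=T[:3,:3].T@(np.array(P)-T[:3,3]);q=s['K']@p;return q[:2]/q[2]
E
python3 - <<'E'
from h import *
for n in ['top','side','wrist']:
    s=snap(n,n+'0'); print(n,s['camera_matrix'].round(1).tolist(),s['T'].round(3).tolist())
print(bot.get_obs())
E
```

```text
pics
top [[430.5, 0.0, 284.1], [0.0, 430.5, 207.9], [0.0, 0.0, 1.0]] [[0.113, -0.972, 0.206, 0.36], [-0.994, -0.112, 0.019, 0.144], [0.004, -0.207, -0.978, 1.013], [0.0, 0.0, 0.0, 1.0]]
side [[470.4, 0.0, 278.0], [0.0, 470.4, 209.1], [0.0, 0.0, 1.0]] [[-0.901, -0.232, 0.366, 0.195], [-0.432, 0.531, -0.729, 0.867], [-0.025, -0.815, -0.578, 0.652], [0.0, 0.0, 0.0, 1.0]]
wrist [[325.2, 0.0, 284.4], [0.0, 325.2, 210.1], [0.0, 0.0, 1.0]] [[0.377, -0.879, -0.291, 0.272], [-0.926, -0.358, -0.117, -0.456], [-0.002, 0.314, -0.95, 0.374], [0.0, 0.0, 0.0, 1.0]]
{'t': 0.15, 'joint_pos': array([-1.25526739e+00,  5.27005195e-02,  1.40148538e+00, -3.06655121e-06,
        1.68862127e+00, -7.02993381e-02]), 'qd': array([-6.40236614e-04, -2.18028282e-03, -2.77684158e-03,  7.37196472e-05,
        2.08519293e-04, -1.22066057e-03]), 'joint_torque': array([ 3.24953835e-04, -3.81950283e+01, -3.60423374e+01, -1.47141841e-04,
        4.63684482e-03, -5.27328709e-06]), 'eef_pos': array([ 0.19758625, -0.48637706,  0.40406445]), 'ee_rot': array([-3.08213261e+00, -6.02073884e-01,  2.37991249e-04]), 'contact_force': array([-0.09253295,  0.0484904 ,  1.30020784]), 'wrist_torque': array([-0.01262653,  0.02896953, -0.03088372]), 'finger_gap': 0.9958557042067286}
```

View pics/top0.png

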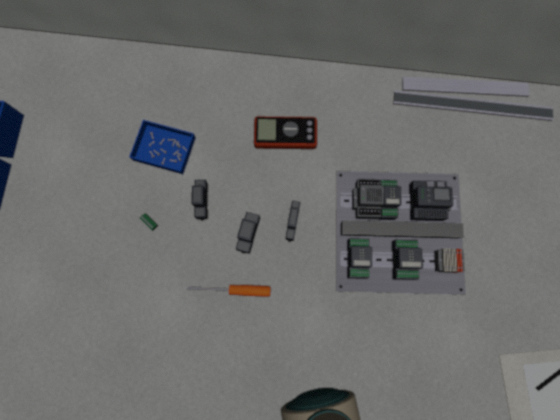

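View pics/side0.png

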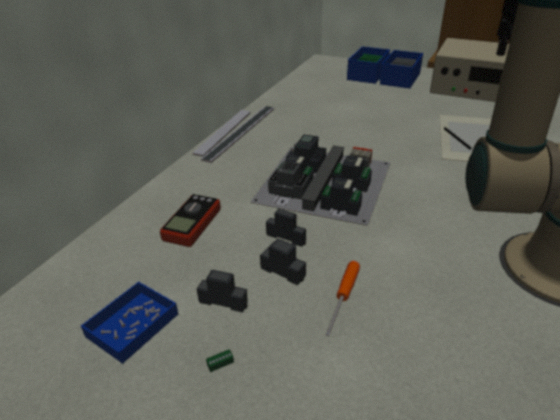

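View pics/wrist0.png

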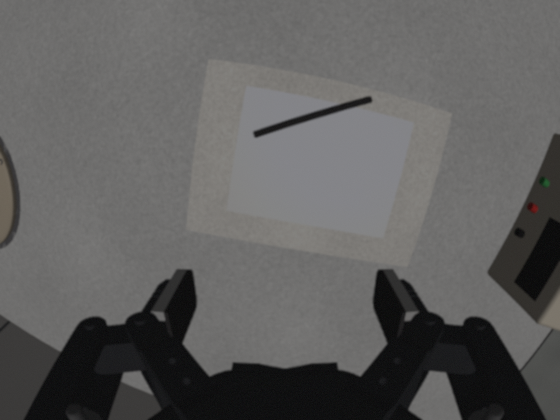

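Top view: plate at about (335-465, 172-293), the full row being the upper (+x) one at v≈200. Three blanks stand at (200,199), (248,232), (293,220). Multimeter is at (286,132), plug at (149,222) and screwdriver at (230,290). I'll enlarge the crops.

```bash
python3 - <<'E'
from h import *
p=cv2.imread('pics/top0.png')
g=lambda a:np.clip(255*(a/255.)**0.5,0,255).astype(np.uint8)
c=cv2.resize(g(p[160:305,325:475]),None,fx=5.2,fy=4.1,interpolation=cv2.INTER_CUBIC)
c=cv2.resize(g(p[160:305,325:475]),None,fx=4,fy=4,interpolation=cv2.INTER_CUBIC);cv2.imwrite('pics/c1.png',c)
c=cv2.resize(g(p[170:260,180:310]),None,fx=6,fy=6,interpolation=cv2.INTER_CUBIC);cv2.imwrite('pics/c2.png',c)
p=cv2.imread('pics/side0.png')
c=cv2.resize(g(p[130:320,190:390]),None,fx=4,fy=3,interpolation=cv2.INTER_CUBIC)
c=cv2.resize(g(p[130:320,190:390]),None,fx=3.1,fy=3.1,interpolation=cv2.INTER_CUBIC);cv2.imwrite('pics/c3.png',c)
s=np.load('pics/top0.npz')
for n,u,v,z in [('b1',200,185,.07),('b2',249,222,.07),('b3',294,207,.07),('meter',286,132,.03),('plug',149,222,.008),('sd handle',250,291,.01),('sd tip',190,289,.01),('plate tl',336,172,.003),('tr',460,173,.003),('bl',336,293,.003),('br',465,294,.003)]:
    print(n,onz(s,u,v,z).round(3))
E
```

```text
b1 [0.589 0.357 0.07 ]
b2 [0.517 0.236 0.07 ]
b3 [0.563 0.14  0.07 ]
meter [0.754 0.18  0.03 ]
plug [0.501 0.477 0.008]
sd handle [0.369 0.219 0.01 ]
sd tip [0.358 0.356 0.01 ]
plate tl [0.676 0.048 0.003]
tr [ 0.708 -0.254  0.003]
bl [0.387 0.022 0.003]
br [ 0.418 -0.274  0.003]
```

View pics/c1.png

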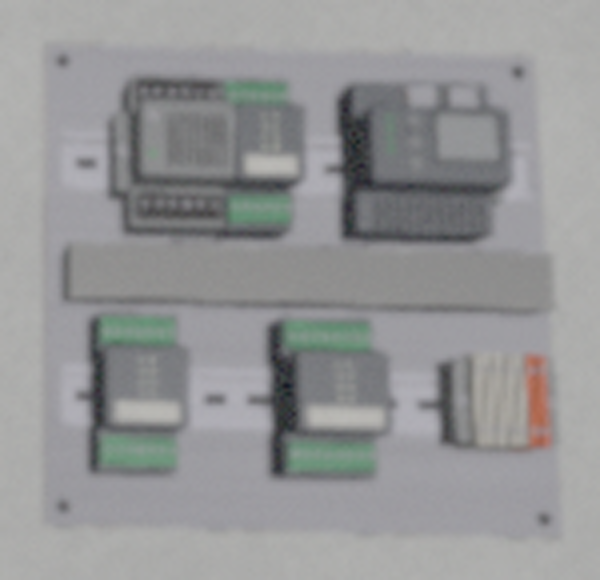

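View pics/c2.png

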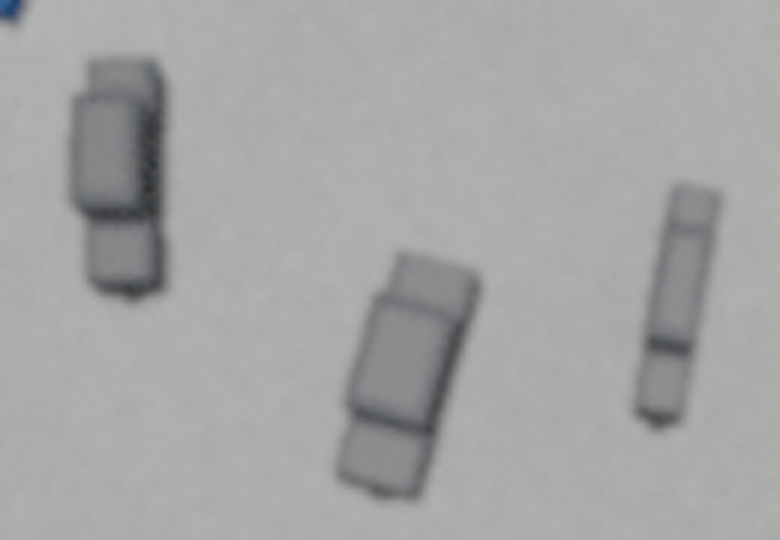

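View pics/c3.png

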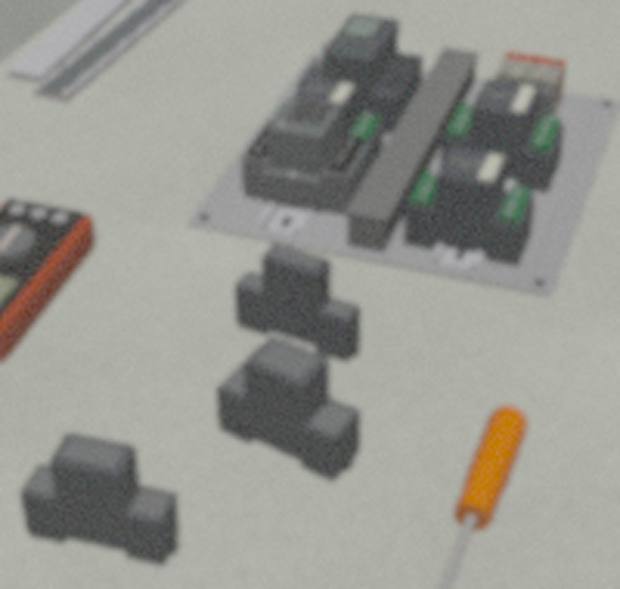

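Blank widths look like 27 (left), 33 (middle), 21 (right) by eye. The gap sits between the I/O nose edge (crop u≈302) and the controller nose edge (u≈372). Next step is a closer wrist view.

```bash
cat >> h.py <<'E'
from scipy.spatial.transform import Rotation as Rn
def Rdown(yaw):
    c,s=np.cos(yaw),np.sin(yaw);return np.array([[c,s,0],[s,-c,0],[0,0,-1.]])
def move(P,yaw):
    o=bot.get_obs();R=Rn.from_rotvec(o['ee_rot']).as_matrix();P=np.array(P)
    d=R.T@(P-o['eef_pos']);r=np.degrees(Rn.from_matrix(R.T@Rdown(yaw)).as_rotvec())
    n=max(np.linalg.norm(d)/.0625,np.linalg.norm(r)/10.7)
    print('t',round(o['t'],2),'delta',d.round(4).tolist(),'dr',r.round(2).tolist(),'rows',round(n,1))
def fray(s,u,v):
    K=s['K'];x=(u-K[0,2])/K[0,0];y=(v-K[1,2])/K[1,1];r=np.hypot(x,y)
    d=np.array([np.sin(r)*x/r,np.sin(r)*y/r,np.cos(r)]);return s['T'][:3,3],s['T'][:3,:3]@d
def fonz(s,u,v,z):
    o,d=fray(s,u,v);return o+d*(z-o[2])/d[2]
def fproj(s,P):
    p=s['T'][:3,:3].T@(np.array(P)-s['T'][:3,3]);th=np.arctan2(np.hypot(p[0],p[1]),p[2]);q=p[:2]/np.hypot(p[0],p[1])*th
    return np.array([s['K'][0,2]+s['K'][0,0]*q[0],s['K'][1,2]+s['K'][1,1]*q[1]])
def st():
    o=bot.get_obs();print('t',round(o['t'],2),'p',o['eef_pos'].round(4),'rv',o['ee_rot'].round(3),'F',o['contact_force'].round(1),'M',o['wrist_torque'].round(2),'g',round(o['finger_gap'],4),'q',o['joint_pos'].round(2))
def crop(f,o,u0,v0,u1,v1,k):
    p=cv2.imread('pics/'+f+'.png')[v0:v1,u0:u1];p=np.clip(255*(p/255.)**0.5,0,255).astype(np.uint8)
    cv2.imwrite('pics/'+o+'.png',cv2.resize(p,None,fx=k,fy=k,interpolation=cv2.INTER_CUBIC))
E
python3 - <<'E'
from h import *
s=np.load('pics/top0.npz')
a=onz(s,325+302/4,160+140/4,.0745);b=onz(s,325+372/4,160+140/4,.0745);print(a,b,np.linalg.norm(a-b))
# screws of plate
q=[onz(s,325+u/4,160+v/4,.003) for u,v in [(62,61),(518,72),(62,506),(545,519)]]
for x in q: print(x.round(4))
print(np.mean(q,0))
move([0.61,-0.21,0.36],np.pi/2+.1)
E
```

```text
[ 0.61646523 -0.09440404  0.0745    ] [ 0.62095804 -0.13350578  0.0745    ] 0.03935901348830184
[0.6689 0.0359 0.003 ]
[ 0.6937 -0.2411  0.003 ]
[0.4027 0.0129 0.003 ]
[ 0.4269 -0.2651  0.003 ]
[ 0.54804693 -0.11433339  0.003     ]
t 0.15 delta [0.4861, -0.1008, 0.0442] dr [-0.06, -0.05, -73.62] rows 8.0
```

```bash
python3 - <<'E'
from h import *
move([0.615,-0.115,0.38],np.pi/2+.088)
E
```

```text
t 0.15 delta [0.5265, -0.187, 0.0243] dr [-0.06, -0.05, -72.94] rows 8.9
```

>>> servo_tool(delta_pos=[[0.5265,-0.187,0.024],[0.5265,-0.187,0.024],[0.5265,-0.187,0.024],[0.5265,-0.187,0.024],[0.5265,-0.187,0.024],[0.5265,-0.187,0.024],[0.5265,-0.187,0.024],[0.5265,-0.187,0.024],[0.5265,-0.187,0.024],[0.5265,-0.187,0.024],[0.5265,-0.187,0.024]], dr=[[0,0,-72.9],[0,0,-72.9],[0,0,-72.9],[0,0,-72.9],[0,0,-72.9],[0,0,-72.9],[0,0,-72.9],[0,0,-72.9],[0,0,-72.9],[0,0,-72.9],[0,0,-72.9]], hand=[1,1,1,1,1,1,1,1,1,1,1])

```text
t: 1.52
eef_pos: [0.6149, -0.1152, 0.3799]
ee_rot: [-2.121, -2.315, 0.0]
contact_force: [0.0, -0.7, -0.8]
finger_gap: 1.004
```

```bash
python3 - <<'E'
from h import *
snap('wrist','w1');st()
E
```

```text
t 1.57 p [ 0.6145 -0.1157  0.3804] rv [-2.123 -2.315 -0.   ] F [ 0.4 -0.5  0.2] M [ 0.04  0.01 -0.02] g 1.0023 q [-0.25  0.35  1.12  0.    1.68 -0.33]
```

View pics/w1.png

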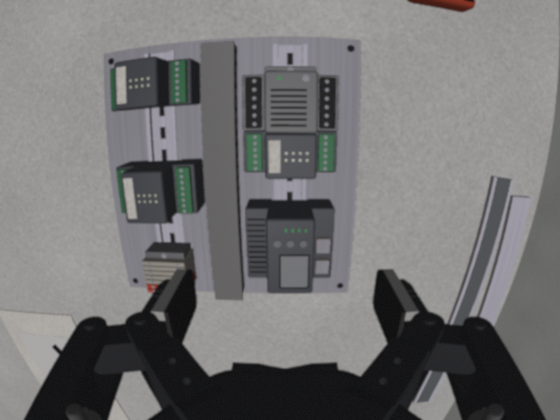

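```bash
python3 - <<'E'
from h import *
crop('w1','w1c',235,110,345,240,4.6)
p=cv2.imread('pics/w1.png').astype(float).mean(2)
for c in [(268,275),(280,288),(296,305),(308,314)]:
    print(c,[(v,int(p[v,c[0]:c[1]].mean())) for v in range(168,226)])
E
```

```text
(268, 275) [(168, 156), (169, 157), (170, 159), (171, 158), (172, 143), (173, 114), (174, 92), (175, 86), (176, 82), (177, 79), (178, 92), (179, 116), (180, 133), (181, 137), (182, 138), (183, 137), (184, 137), (185, 137), (186, 138), (187, 137), (188, 137), (189, 138), (190, 137), (191, 138), (192, 138), (193, 138), (194, 138), (195, 138), (196, 138), (197, 134), (198, 120), (199, 91), (200, 57), (201, 36), (202, 31), (203, 31), (204, 32), (205, 31), (206, 31), (207, 32), (208, 33), (209, 33), (210, 34), (211, 32), (212, 32), (213, 32), (214, 31), (215, 32), (216, 32), (217, 33), (218, 40), (219, 52), (220, 66), (221, 77), (222, 84), (223, 85), (224, 85), (225, 85)]
(280, 288) [(168, 93), (169, 93), (170, 93), (171, 93), (172, 91), (173, 88), (174, 86), (175, 85), (176, 82), (177, 80), (178, 96), (179, 123), (180, 143), (181, 151), (182, 154), (183, 155), (184, 156), (185, 156), (186, 156), (187, 156), (188, 156), (189, 156), (190, 155), (191, 152), (192, 148), (193, 145), (194, 145), (195, 146), (196, 146), (197, 146), (198, 140), (199, 117), (200, 78), (201, 43), (202, 31), (203, 
[... 887 characters left out ...]
23, 82), (224, 82), (225, 82)]
(308, 314) [(168, 84), (169, 84), (170, 84), (171, 84), (172, 84), (173, 84), (174, 83), (175, 83), (176, 80), (177, 77), (178, 89), (179, 113), (180, 128), (181, 132), (182, 132), (183, 132), (184, 132), (185, 132), (186, 132), (187, 133), (188, 132), (189, 133), (190, 133), (191, 133), (192, 132), (193, 132), (194, 132), (195, 132), (196, 132), (197, 127), (198, 106), (199, 70), (200, 39), (201, 31), (202, 31), (203, 30), (204, 31), (205, 31), (206, 32), (207, 34), (208, 40), (209, 44), (210, 45), (211, 44), (212, 43), (213, 39), (214, 38), (215, 36), (216, 36), (217, 36), (218, 40), (219, 50), (220, 62), (221, 72), (222, 77), (223, 78), (224, 78), (225, 77)]
```

View pics/w1c.png

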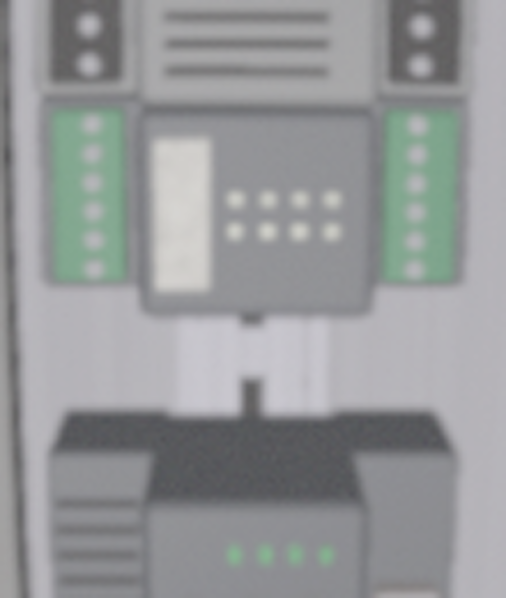

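```bash
python3 - <<'E'
from h import *
s=np.load('pics/w1.npz')
p=s['p'].astype(float).mean(2)
def sub(line,a,b,th):  # crossing
    for i in range(a,b):
        if (line[i]-th)*(line[i+1]-th)<=0: return i+(line[i]-th)/(line[i]-line[i+1])
io=[];cf=[];cn=[]
for u in range(268,314,3):
    l=p[:,u-1:u+2].mean(1)
    a=sub(l,176,183,115);b=sub(l,195,204,85);c=sub(l,214,225,57)
    io.append(fonz(s,u,a,.0745));cf.append(fonz(s,u,b,.0105));cn.append(fonz(s,u,c,.0745))
for n,L in [('io',io),('cf',cf),('cn',cn)]:
    L=np.array(L);k=np.polyfit(L[:,0],L[:,1],1);print(n,'yaw',np.arctan(k[0]),'y@.62',np.polyval(k,.62), L[:,0].min(),L[:,0].max())
# nose x extents of io (rows ~150-170) dark gray vs rail
crop('w1','w1d',95,30,365,300,2.2)
for v in (160,168,230,240):
    print(v,[(u,int(p[v-1:v+2,u].mean())) for u in list(range(255,275))+list(range(305,325))])
E
```

```text
Traceback (most recent call last):
  File "h.py", line 23, in fonz
    o,d=fray(s,u,v);return o+d*(z-o[2])/d[2]
        ~~~~^^^^^^^
  File "h.py", line 20, in fray
    K=s['K'];x=(u-K[0,2])/K[0,0];y=(v-K[1,2])/K[1,1];r=np.hypot(x,y)
                                    ~^~~~~~~
TypeError: unsupported operand type(s) for -: 'NoneType' and 'float'
```

```bash
python3 - <<'E'
from h import *
s=np.load('pics/w1.npz')
p=s['p'].astype(float).mean(2)
def sub(line,a,b,th):  # crossing
    for i in range(a,b):
        if (line[i]-th)*(line[i+1]-th)<=0: return i+(line[i]-th)/(line[i]-line[i+1])
    return np.nan
io=[];cf=[];cn=[]
for u in range(268,314,3):
    l=p[:,u-1:u+2].mean(1)
    a=sub(l,176,183,110);b=sub(l,195,204,85);c=sub(l,214,225,57)
    io.append(fonz(s,u,a,.0745));cf.append(fonz(s,u,b,.0105));cn.append(fonz(s,u,c,.0745))
for n,L in [('io',io),('cf',cf),('cn',cn)]:
    L=np.array(L);L=L[~np.isnan(L[:,1])];k=np.polyfit(L[:,0],L[:,1],1);print(n,len(L),'yaw',np.arctan(k[0]),'y@.62',np.polyval(k,.62), L[:,0].min(),L[:,0].max())
crop('w1','w1d',95,30,365,300,2.2)
for v in (160,168,230,240):
    print(v,[(u,int(p[v-1:v+2,u].mean())) for u in list(range(255,275))+list(range(305,325))])
E
```

```text
io 16 yaw 0.08722278546559684 y@.62 -0.09609189050275471 0.5983038461226724 0.6372293967408414
cf 15 yaw 0.09614009128266769 y@.62 -0.1337387799187935 0.5977786492289098 0.6465772177160922
cn 16 yaw 0.1214255045096705 y@.62 -0.13340973294842126 0.6010492861958758 0.6409720695703851
160 [(255, 111), (256, 107), (257, 96), (258, 90), (259, 89), (260, 85), (261, 76), (262, 71), (263, 78), (264, 76), (265, 67), (266, 71), (267, 90), (268, 119), (269, 147), (270, 159), (271, 163), (272, 167), (273, 169), (274, 168), (305, 114), (306, 139), (307, 143), (308, 123), (309, 98), (310, 86), (311, 84), (312, 84), (313, 83), (314, 76), (315, 68), (316, 66), (317, 67), (318, 69), (319, 78), (320, 84), (321, 86), (322, 89), (323, 94), (324, 104)]
168 [(255, 126), (256, 122), (257, 106), (258, 93), (259, 89), (260, 86), (261, 79), (262, 71), (263, 79), (264, 78), (265, 66), (266, 68), (267, 85), (268, 115), (269, 150), (270, 164), (271, 167), (272, 167), (273, 165), (274, 164), (305, 85), (306, 85), (307, 85), (308, 85), (309, 85), (310, 84), (311, 84), (312, 84), (313, 82), (314, 74), (315, 67), (3
[... 296 characters left out ...]
 84), (273, 84), (274, 84), (305, 89), (306, 88), (307, 84), (308, 81), (309, 80), (310, 80), (311, 79), (312, 75), (313, 66), (314, 63), (315, 71), (316, 78), (317, 79), (318, 79), (319, 79), (320, 79), (321, 78), (322, 79), (323, 79), (324, 79)]
240 [(255, 66), (256, 66), (257, 66), (258, 65), (259, 66), (260, 66), (261, 66), (262, 67), (263, 66), (264, 67), (265, 65), (266, 61), (267, 66), (268, 77), (269, 82), (270, 83), (271, 82), (272, 82), (273, 82), (274, 82), (305, 82), (306, 79), (307, 78), (308, 78), (309, 77), (310, 78), (311, 77), (312, 72), (313, 64), (314, 64), (315, 75), (316, 91), (317, 109), (318, 119), (319, 121), (320, 121), (321, 121), (322, 121), (323, 121), (324, 123)]
```

View pics/w1d.png

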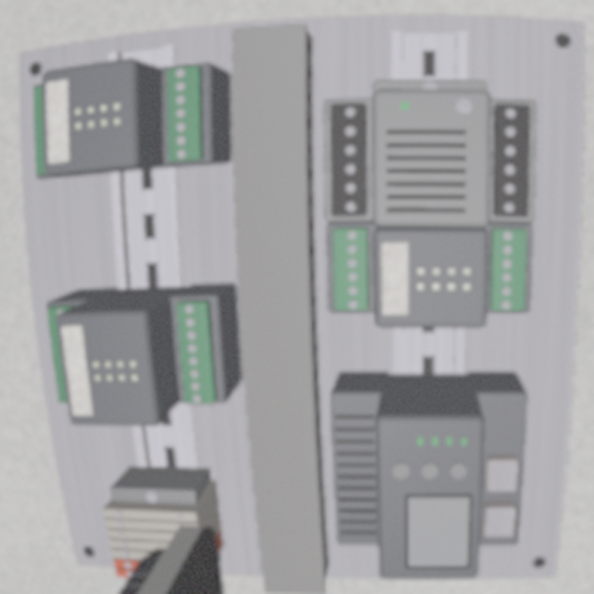

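Gap measures about 37 mm, edges slightly rounded, so the 35.5 mm option (the 33 mm blank, probably the middle one). Next I compute the rail centre from the noses and move over the middle blank.

```bash
python3 - <<'E'
from h import *
s=np.load('pics/w1.npz')
for l,r,v in [(266,315.3,168),(266,315.3,160),(266.7,313.6,230),(266.3,313.4,240)]:
    a=fonz(s,l,v,.0745);b=fonz(s,r,v,.0745);print(((a+b)/2).round(4),np.linalg.norm(a-b))
for u,v in [(95+35/2.2,30+69/2.2),(95+562/2.2,30+40/2.2),(95+88/2.2,30+551/2.2),(95+538/2.2,30+562/2.2)]: print(fonz(s,u,v,.003).round(4))
t=np.load('pics/top0.npz')
print(onz(t,180+405/6,170+360/6,.07))
move([0.521,0.237,0.34],np.pi-.125)
E
```

```text
[ 0.617  -0.0868  0.0745] 0.042487634224340716
[ 0.6164 -0.0798  0.0745] 0.04225295272329756
[ 0.6219 -0.1438  0.0745] 0.04282145147201788
[ 0.6226 -0.1538  0.0745] 0.043523695191883975
[0.4029 0.0127 0.003 ]
[0.6705 0.0364 0.003 ]
[ 0.4267 -0.2649  0.003 ]
[ 0.6944 -0.2416  0.003 ]
[0.49923291 0.23693618 0.07      ]
t 1.57 delta [0.3595, -0.0627, 0.0407] dr [0.01, -0.06, -77.89] rows 7.3
```

```bash
python3 - <<'E'
from h import *
move([0.497,0.237,0.34],np.pi-.125)
E
```

```text
t 1.57 delta [0.3615, -0.0866, 0.0408] dr [0.01, -0.06, -77.89] rows 7.3
```

>>> servo_tool(delta_pos=[[0.3615,-0.0866,0.0408],[0.3615,-0.0866,0.0408],[0.3615,-0.0866,0.0408],[0.3615,-0.0866,0.0408],[0.3615,-0.0866,0.0408],[0.3615,-0.0866,0.0408],[0.3615,-0.0866,0.0408],[0.3615,-0.0866,0.0408],[0.3615,-0.0866,0.0408]], dr=[[0,0,-77.9],[0,0,-77.9],[0,0,-77.9],[0,0,-77.9],[0,0,-77.9],[0,0,-77.9],[0,0,-77.9],[0,0,-77.9],[0,0,-77.9]], hand=[1,1,1,1,1,1,1,1,1])

```text
t: 2.7
eef_pos: [0.497, 0.2358, 0.3406]
ee_rot: [0.199, 3.135, 0.002]
contact_force: [-0.7, 0.7, -0.2]
finger_gap: 0.996
```

```bash
python3 - <<'E'
from h import *
snap('wrist','w2');st()
E
```

```text
t 2.75 p [0.497  0.2359 0.3405] rv [2.000e-01 3.135e+00 2.000e-03] F [ 1.1 -1.   0.1] M [-0.03 -0.05 -0.01] g 0.9979 q [ 0.38  0.15  1.42  0.    1.57 -1.07]
```

View pics/w2.png

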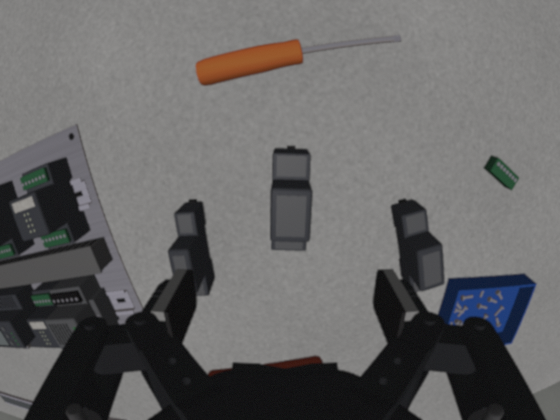

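The middle blank is dead ahead: its nose top spans about u 271-311, v 187-240, and it is nearly aligned with the tool.

```bash
python3 - <<'E'
from h import *
crop('w2','w2c',255,135,325,260,4.7)
s=np.load('pics/w2.npz');p=s['p'].astype(np.uint8);g=p.mean(2)
L=[];Rr=[]
for v in range(194,236,4):
    l=g[v-1:v+2].mean(0)
    a=[u for u in range(255,290) if l[u]>95 and l[u+1]<=95][-1:];b=[u for u in range(290,325) if l[u]<=95 and l[u+1]>95][:1]
    print(v,a,b,[int(x) for x in l[264:276]],[int(x) for x in l[304:318]])
print([(v,int(g[v,280:300].mean())) for v in range(140,255)])
E
```

```text
194 [269] [312] [130, 130, 130, 130, 129, 119, 91, 63, 60, 67, 68, 69] [68, 66, 66, 64, 64, 61, 57, 64, 93, 122, 132, 133, 132, 131]
198 [269] [311] [130, 130, 129, 130, 128, 117, 89, 63, 60, 66, 69, 71] [85, 84, 75, 67, 64, 60, 57, 68, 97, 122, 132, 133, 133, 133]
202 [269] [311] [128, 128, 128, 130, 129, 118, 91, 65, 60, 66, 67, 72] [85, 82, 73, 66, 63, 60, 58, 75, 104, 124, 128, 129, 130, 133]
206 [269] [311] [128, 128, 129, 131, 130, 119, 90, 65, 61, 66, 67, 71] [84, 80, 71, 64, 62, 58, 60, 83, 113, 127, 129, 128, 128, 129]
210 [269] [311] [130, 131, 132, 132, 131, 116, 84, 60, 61, 66, 67, 70] [84, 79, 68, 63, 60, 56, 63, 93, 124, 133, 132, 130, 129, 129]
214 [269] [311] [128, 129, 130, 130, 129, 117, 85, 61, 61, 65, 66, 71] [82, 76, 67, 62, 60, 57, 64, 93, 123, 135, 137, 137, 136, 136]
218 [269] [310] [130, 129, 129, 130, 129, 117, 86, 61, 60, 64, 66, 70] [81, 74, 66, 61, 59, 57, 71, 101, 124, 132, 132, 131, 130, 130]
222 [269] [310] [131, 131, 132, 133, 133, 119, 87, 62, 60, 64, 64, 70] [79, 71, 63, 59, 57, 57, 77, 106, 124, 129, 130, 131, 131, 131]
226 [269] [310] [134, 133, 1
[... 953 characters left out ...]
3), (192, 67), (193, 67), (194, 69), (195, 75), (196, 82), (197, 86), (198, 87), (199, 87), (200, 87), (201, 86), (202, 87), (203, 86), (204, 86), (205, 86), (206, 86), (207, 86), (208, 86), (209, 85), (210, 85), (211, 85), (212, 85), (213, 85), (214, 85), (215, 85), (216, 85), (217, 85), (218, 85), (219, 85), (220, 84), (221, 84), (222, 84), (223, 84), (224, 84), (225, 84), (226, 84), (227, 84), (228, 83), (229, 83), (230, 83), (231, 83), (232, 83), (233, 83), (234, 83), (235, 81), (236, 75), (237, 66), (238, 61), (239, 59), (240, 59), (241, 64), (242, 74), (243, 80), (244, 82), (245, 82), (246, 82), (247, 81), (248, 78), (249, 80), (250, 99), (251, 121), (252, 131), (253, 135), (254, 135)]
```

View pics/w2c.png

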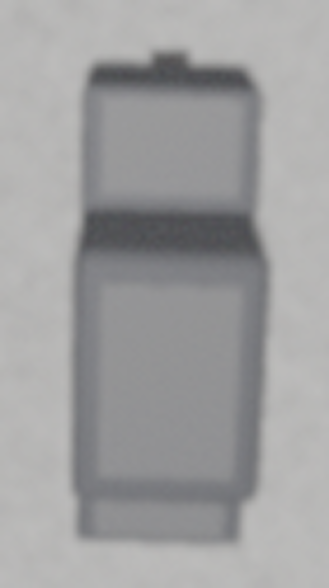

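```bash
python3 - <<'E'
from h import *
s=np.load('pics/w2.npz')
tl,tr,bl,br=[fonz(s,u,v,.07) for u,v in [(269.9,189),(312.3,189),(269.7,239.5),(309.2,239.5)]]
print(tl,tr,bl,br);print('w',np.linalg.norm(tl-tr),np.linalg.norm(bl-br),'len',np.linalg.norm((tl+tr-bl-br)/2))
c=(tl+tr+bl+br)/4;d=(bl+br-tl-tr);y1=np.arctan2(d[1],d[0]);d=tl-tr;print('c',c,'yaw',y1,'width dir yaw',np.arctan2(d[1],d[0]))
# mid along the sides
move([c[0],c[1],.226],np.pi-.125)
E
```

```text
[0.4774309 0.227411  0.07     ] [0.48151115 0.25960224 0.07      ] [0.51892344 0.2213572  0.07      ] [0.52299784 0.25295564 0.07      ]
w 0.03244879943934865 0.031860042983105546 len 0.04197277185438297
c [0.50021583 0.24033152 0.07      ] yaw -0.1518765646571091 width dir yaw -1.6968744687191741
t 2.75 delta [-0.0026, 0.0047, 0.1145] dr [0.06, 0.01, -0.15] rows 1.8
```

```bash
python3 - <<'E'
from h import *
move([.500,.2403,.218],np.pi-.14)
E
```

```text
t 2.75 delta [-0.0024, 0.0046, 0.1225] dr [0.06, 0.01, 0.71] rows 2.0
```

>>> servo_tool(delta_pos=[[-0.0024,0.0046,0.05],[-0.0024,0.0046,0.09],[-0.0024,0.0046,0.1225],[-0.0024,0.0046,0.1225],[-0.0024,0.0046,0.1225],[-0.0024,0.0046,0.1225],[-0.0024,0.0046,0.1225],[-0.0024,0.0046,0.1225],[-0.0024,0.0046,0.1225],[-0.0024,0.0046,0.1225],[-0.0024,0.0046,0.1225]], dr=[[0,0,0.7],[0,0,0.7],[0,0,0.7],[0,0,0.7],[0,0,0.7],[0,0,0.7],[0,0,0.7],[0,0,0.7],[0,0,0.7],[0,0,0.7],[0,0,0.7]], hand=[1,1,1,0,0,0,0,0,0,0,0], squeeze=20)

```text
t: 4.12
eef_pos: [0.5007, 0.2404, 0.2203]
ee_rot: [0.219, 3.13, 0.004]
contact_force: [-0.4, -1.4, 6.4]
finger_gap: 0.385
```

```bash
python3 - <<'E'
from h import *
st();snap('wrist','w3');st()
E
```

```text
t 4.12 p [0.5007 0.2404 0.2203] rv [0.219 3.13  0.004] F [-0.4 -1.4  6.4] M [-0.15  0.09 -0.07] g 0.3845 q [ 0.38  0.28  1.53  0.    1.33 -1.05]
t 4.17 p [0.5007 0.2404 0.2203] rv [0.219 3.13  0.004] F [ 0.  -1.1  7.3] M [-0.18  0.04 -0.09] g 0.3791 q [ 0.38  0.28  1.53  0.    1.33 -1.05]
```

View pics/w3.png

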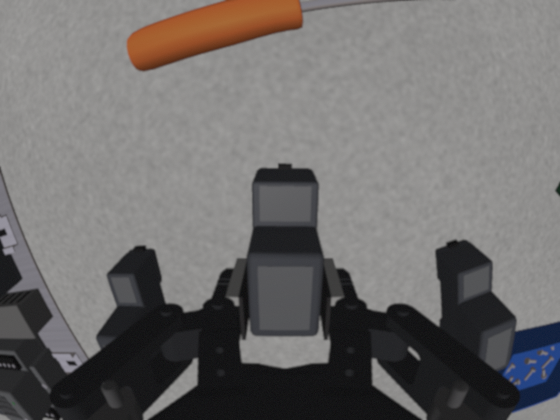

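Grip reads 0.385 × 85 = 32.7 mm, so this is the 33 mm blank. Now I release, turn 90° and take it by the nose ends (45 mm), so the hand clears the neighbouring modules.

>>> servo_tool(delta_pos=[[0,0,0],[0,0,0],[0,0,0],[0,0,-0.06],[0,0,-0.08],[0,0,-0.08],[0,0,-0.08],[0,0,-0.08],[0,0,-0.08],[0,0,-0.08],[0,0,-0.08],[0,0,-0.08]], dr=[[0,0,0],[0,0,0],[0,0,0],[0,0,0],[0,0,90],[0,0,90],[0,0,90],[0,0,90],[0,0,90],[0,0,90],[0,0,90],[0,0,90]], hand=[1,1,1,1,1,1,1,1,1,1,1,1])

```text
t: 5.68
eef_pos: [0.5003, 0.2402, 0.3]
ee_rot: [2.303, 2.136, 0.006]
contact_force: [-0.4, -0.2, 1.0]
finger_gap: 1.001
```

>>> servo_tool(delta_pos=[[0,0,0]], dr=[[0,0,3]], hand=[1])

```text
t: 5.8
eef_pos: [0.5002, 0.2402, 0.2998]
ee_rot: [2.362, 2.071, 0.005]
contact_force: [0.1, -0.1, -0.3]
finger_gap: 1.006
```

```bash
python3 - <<'E'
from h import *
st();snap('wrist','w4');move([.5002,.2404,.216],np.pi/2-.14)
E
```

```text
t 5.8 p [0.5002 0.2402 0.2998] rv [2.362 2.071 0.005] F [ 0.1 -0.1 -0.3] M [-0.05 -0.01 -0.09] g 1.0064 q [0.38 0.19 1.46 0.   1.49 0.51]
t 5.85 delta [-0.0, -0.0003, 0.0837] dr [0.14, -0.12, 0.46] rows 1.3
```

View pics/w4.png

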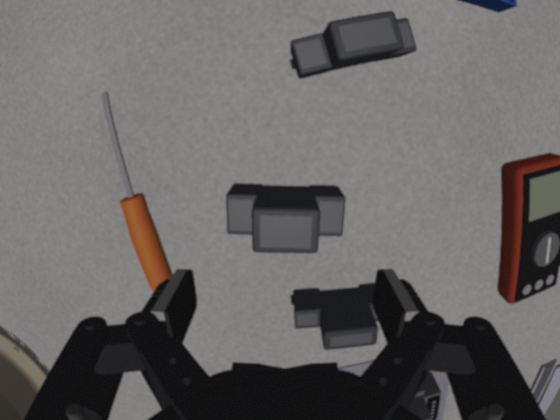

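>>> servo_tool(delta_pos=[[0,0,0.05],[0,0,0.0837],[0,0,0.0837],[0,0,0.0837],[0,0,0.0837],[0,0,0.0837],[0,0,0.0837],[0,0,0.0837],[0,0,0.0837]], dr=[[0.1,-0.1,0.46],[0.1,-0.1,0.46],[0.1,-0.1,0.46],[0.1,-0.1,0.46],[0.1,-0.1,0.46],[0.1,-0.1,0.46],[0.1,-0.1,0.46],[0.1,-0.1,0.46],[0.1,-0.1,0.46]], hand=[1,1,1,0,0,0,0,0,0], squeeze=60)

```text
t: 6.98
eef_pos: [0.5011, 0.2406, 0.2182]
ee_rot: [2.37, 2.06, 0.007]
contact_force: [0.2, -0.9, 6.7]
finger_gap: 0.514
```

```bash
python3 - <<'E'
from h import *
st();snap('wrist','w5');snap('side','s5');crop('s5','s5c',190,180,390,320,3.5);st()
E
```

```text
t 6.97 p [0.5011 0.2406 0.2182] rv [2.37  2.06  0.007] F [ 0.2 -0.9  6.7] M [0.07 0.21 0.03] g 0.5138 q [0.38 0.28 1.53 0.   1.33 0.52]
t 7.08 p [0.5011 0.2406 0.2182] rv [2.37  2.06  0.007] F [ 0.2 -0.1  6.2] M [0.07 0.16 0.03] g 0.5136 q [0.38 0.28 1.53 0.   1.33 0.52]
```

View pics/w5.png

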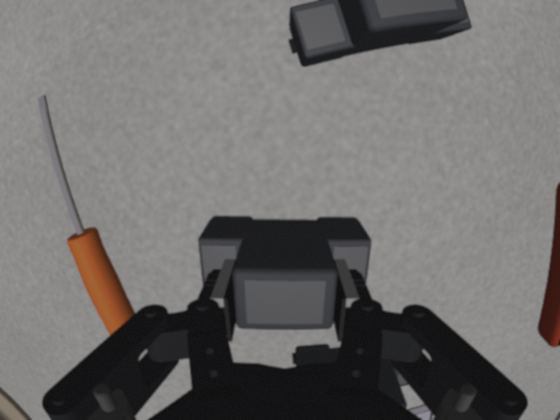

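View pics/s5c.png

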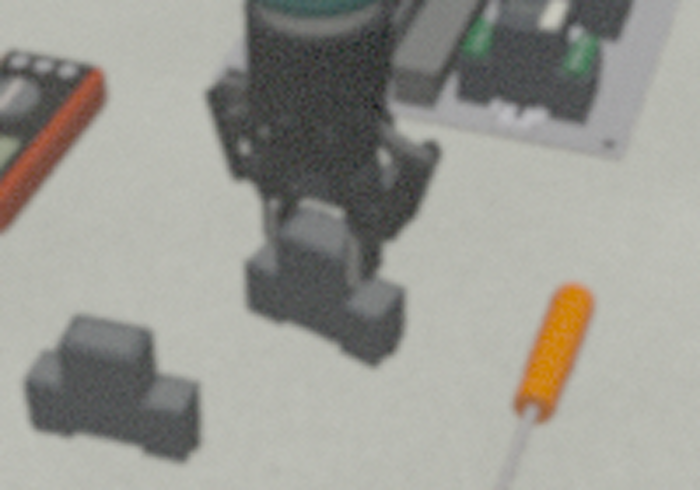

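Nose reads 0.514 × 85 ≈ 44 mm (true 45), so the grip is on the nose ends and square. Lift and carry to above the gap.

```bash
python3 - <<'E'
from h import *
move([.619,-.115,.315],np.pi/2+.087)
E
```

```text
t 7.08 delta [-0.3355, 0.1668, -0.0969] dr [0.25, -0.11, -13.01] rows 6.2
```

>>> servo_tool(delta_pos=[[0,0,-0.05],[0,0,-0.1],[-0.05,0.024,-0.1],[-0.11,0.054,-0.1],[-0.165,0.082,-0.097],[-0.22,0.11,-0.097],[-0.275,0.138,-0.097],[-0.32,0.16,-0.097],[-0.3355,0.1668,-0.097],[-0.3355,0.1668,-0.097],[-0.3355,0.1668,-0.097]], dr=[[0,0,0],[0.2,-0.1,0],[0.2,-0.1,-6],[0.2,-0.1,-13],[0.2,-0.1,-13],[0.2,-0.1,-13],[0.2,-0.1,-13],[0.2,-0.1,-13],[0.2,-0.1,-13],[0.2,-0.1,-13],[0.2,-0.1,-13]], hand=[0,0,0,0,0,0,0,0,0,0,0])

```text
t: 8.45
eef_pos: [0.6189, -0.1136, 0.3152]
ee_rot: [2.121, 2.317, 0.002]
contact_force: [0.0, 0.2, -1.2]
finger_gap: 0.514
```

```bash
python3 - <<'E'
from h import *
st();snap('wrist','w6');snap('side','s6');crop('s6','s6c',260,60,420,230,3.5);st();move([.619,-.115,.300],np.pi/2+.087)
E
```

```text
t 8.45 p [ 0.6189 -0.1136  0.3152] rv [2.121e+00 2.317e+00 2.000e-03] F [ 0.   0.2 -1.2] M [-0.02 -0.03  0.01] g 0.5137 q [-0.24  0.39  1.19  0.    1.56 -0.33]
t 8.55 p [ 0.6189 -0.1134  0.3153] rv [2.120e+00 2.318e+00 2.000e-03] F [-0.1  0.6 -1.2] M [-0.03 -0.02 -0.01] g 0.513 q [-0.24  0.39  1.19  0.    1.56 -0.33]
t 8.55 delta [-0.0016, -0.0001, 0.0153] dr [0.06, -0.02, 0.11] rows 0.2
```

View pics/w6.png

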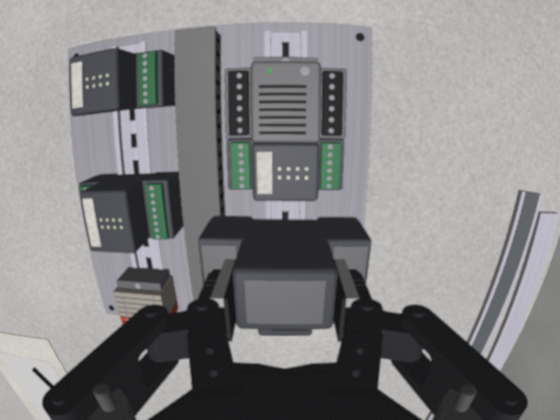

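View pics/s6c.png

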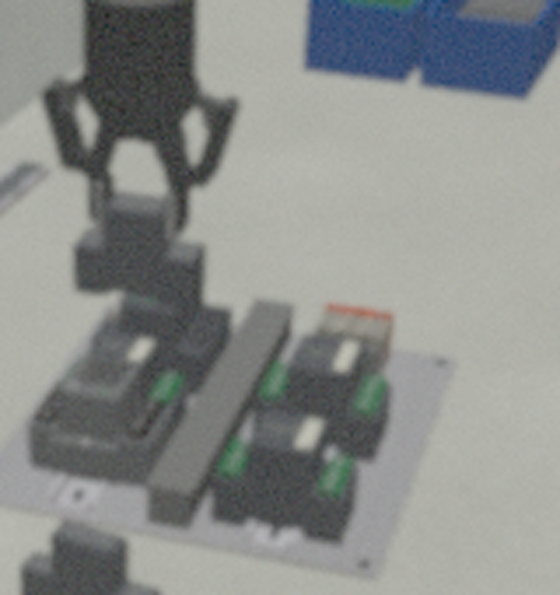

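```bash
python3 - <<'E'
from h import *
s=np.load('pics/w6.npz');g=s['p'].astype(float).mean(2)
crop('w6','w6c',190,180,380,340,4)
for c in [(265,275),(295,310)]:
    print(c,[(v,int(g[v,c[0]:c[1]].mean())) for v in list(range(192,226))+list(range(258,285))])
yw=.087
def py(P): return (-np.sin(yw)*(P[0]-.6189)+np.cos(yw)*(P[1]+.115))*1000
for n,u,v,z in [('io',287,199.8,.0745),('blank bot',287,218,.0971),('blank top',287,270,.1671)]:
    print(n,fonz(s,u,v,z).round(4),py(fonz(s,u,v,z)))
print('tcp',py([.6189,-.1135,0]))
E
```

```text
(265, 275) [(192, 170), (193, 153), (194, 125), (195, 106), (196, 101), (197, 100), (198, 95), (199, 98), (200, 125), (201, 160), (202, 180), (203, 185), (204, 185), (205, 185), (206, 185), (207, 185), (208, 185), (209, 185), (210, 185), (211, 185), (212, 185), (213, 185), (214, 185), (215, 184), (216, 183), (217, 177), (218, 153), (219, 108), (220, 63), (221, 40), (222, 38), (223, 38), (224, 38), (225, 38), (258, 38), (259, 39), (260, 39), (261, 39), (262, 39), (263, 39), (264, 39), (265, 39), (266, 40), (267, 42), (268, 48), (269, 56), (270, 63), (271, 69), (272, 76), (273, 81), (274, 86), (275, 90), (276, 91), (277, 91), (278, 90), (279, 91), (280, 100), (281, 112), (282, 119), (283, 120), (284, 120)]
(295, 310) [(192, 101), (193, 101), (194, 100), (195, 100), (196, 100), (197, 99), (198, 94), (199, 90), (200, 107), (201, 143), (202, 169), (203, 177), (204, 178), (205, 177), (206, 178), (207, 177), (208, 177), (209, 177), (210, 176), (211, 175), (212, 176), (213, 176), (214, 176), (215, 177), (216, 177), (217, 174), (218, 157), (219, 120), (220, 74), (221, 42), (222, 38), (223, 38), (224, 39), (225, 38), (258, 38), (259, 38), (260, 39), (261, 39), (262, 39), (263, 39), (264, 39), (265, 39), (266, 39), (267, 41), (268, 46), (269, 54), (270, 61), (271, 68), (272, 73), (273, 78), (274, 83), (275, 87), (276, 89), (277, 89), (278, 89), (279, 90), (280, 96), (281, 109), (282, 117), (283, 119), (284, 119)]
io [ 0.6189 -0.0951  0.0745] 19.81589802892218
blank bot [ 0.6191 -0.1001  0.0971] 14.816410157337149
blank top [ 0.6184 -0.098   0.1671] 16.95454905846035
tcp 1.4943268297067982
```

View pics/w6c.png

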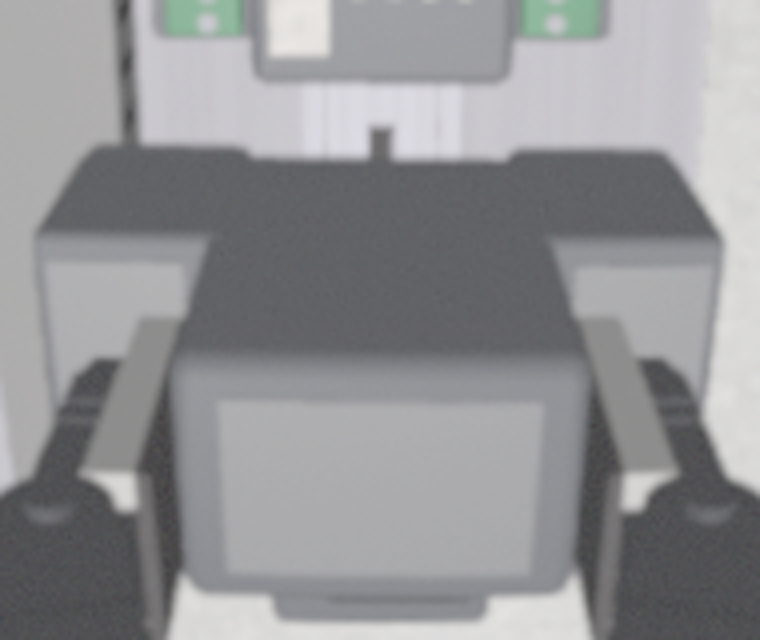

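```bash
python3 - <<'E'
from h import *
s=np.load('pics/w6.npz');yw=.087
def py(P): return (-np.sin(yw)*(P[0]-.6189)+np.cos(yw)*(P[1]+.115))*1000
for n,u,v,z in [('top lo',287,267.5,.165),('top hi',287,275,.167),('mid',287,219.3,.103),('footL',220,217.2,.0985),('footR',350,218.2,.0985),('shoulder L',215,239,.135),('shoulder L hi',215,245,.135),('io',287,200.3,.0745),('io',287,200.3,.0735)]:
    P=fonz(s,u,v,z);print(n,P.round(4),py(P))
w=np.load('pics/w1.npz')
print([py(fonz(w,287,v,z)) for v,z in [(178.8,.0745),(199.6,.0105),(200.5,.0105),(219.8,.0745),(217.5,.0735)]])
E
```

```text
top lo [ 0.6184 -0.098   0.165 ] 17.000331535341044
top hi [ 0.6187 -0.1005  0.167 ] 14.51194366763001
mid [ 0.619  -0.0988  0.103 ] 16.095328796848403
footL [ 0.5779 -0.1028  0.0985] 15.70435177569988
footR [ 0.6579 -0.0964  0.0985] 15.176181196829093
shoulder L [ 0.5821 -0.1013  0.135 ] 16.79962597616014
shoulder L hi [ 0.5821 -0.1047  0.135 ] 13.42917187106474
io [ 0.6189 -0.0955  0.0745] 19.463533403200014
io [ 0.6189 -0.0958  0.0735] 19.167596415585873
[np.float64(18.679255663483683), np.float64(-18.888047114559463), np.float64(-19.909205522669204), np.float64(-19.082468489743157), np.float64(-17.238216978512227)]
```

```bash
python3 - <<'E'
from h import *
s=np.load('pics/w6.npz');yw=.087;g=s['p'].astype(float).mean(2)
def px(P): return (np.cos(yw)*(P[0]-.6189)+np.sin(yw)*(P[1]+.115))*1000
print([(u,int(g[203:212,u].mean())) for u in range(220,375,1) if u<232 or 260<u<270 or 300<u<312 or u>355])
for n,a,b,v,z in [('rail',265.5,305.5,207,.0105),('nosetop',233,337,270,.165),('bodytop',199.5,370,238,.135),('foot',214.5,357,217.5,.0985),('io nose',253.3,318,197,.0745),('io nose',252.5,319.5,160,.0745)]:
    P,Q=fonz(s,a,v,z),fonz(s,b,v,z);print(n,px(P),px(Q),(px(P)+px(Q))/2)
st()
E
```

```text
[(220, 63), (221, 41), (222, 34), (223, 50), (224, 88), (225, 130), (226, 155), (227, 161), (228, 161), (229, 161), (230, 160), (231, 158), (261, 161), (262, 162), (263, 163), (264, 165), (265, 173), (266, 183), (267, 187), (268, 189), (269, 190), (301, 187), (302, 189), (303, 189), (304, 183), (305, 169), (306, 159), (307, 158), (308, 159), (309, 161), (310, 162), (311, 163), (356, 157), (357, 156), (358, 156), (359, 155), (360, 156), (361, 157), (362, 159), (363, 161), (364, 164), (365, 169), (366, 178), (367, 183), (368, 184), (369, 183), (370, 183), (371, 183), (372, 183), (373, 184), (374, 183)]
rail -16.79753023559076 18.722691044724517 0.9625804045668787
nosetop -21.832689778415943 22.219502228920852 0.19340622525245443
bodytop -43.71291278074541 43.96077086760737 0.1239290434309801
foot -43.331117107938994 44.94101803106847 0.8049504615647365
io nose -21.088819622203452 22.654521298776245 0.7828508382863966
io nose -21.051585242615783 22.94818029067772 0.9482975240309681
t 8.55 p [ 0.6189 -0.1134  0.3153] rv [2.120e+00 2.318e+00 2.000e-03] F [-0.1  0.6 -1.2] M [-0.03 -0.02 -0.01] g 0.513 q [-0.24  0.39  1.19  0.    1.56 -0.33]
```

>>> servo_tool(delta_pos=[[-0.0007,0.0005,0.005],[-0.0007,0.0005,0.01],[-0.0007,0.0005,0.015],[-0.0007,0.0005,0.019],[-0.0007,0.0005,0.022],[-0.0007,0.0005,0.025],[-0.0007,0.0005,0.028]], dr=[[0,0,0],[0,0,0],[0,0,0],[0,0,0],[0,0,0],[0,0,0],[0,0,0]], hand=[0,0,0,0,0,0,0])

```text
t: 9.43
eef_pos: [0.6195, -0.1141, 0.2872]
ee_rot: [2.12, 2.317, 0.002]
contact_force: [0.4, 0.5, -0.9]
finger_gap: 0.514
```

```bash
python3 - <<'E'
from h import *
st();snap('wrist','w7');crop('w7','w7c',190,150,380,340,3.1);snap('side','s7');crop('s7','s7c',260,80,380,230,4)
E
```

```text
t 9.43 p [ 0.6195 -0.1141  0.2872] rv [2.120e+00 2.317e+00 2.000e-03] F [ 0.4  0.5 -0.9] M [-0.01  0.03 -0.  ] g 0.5135 q [-0.24  0.41  1.22  0.    1.51 -0.33]
```

View pics/w7c.png

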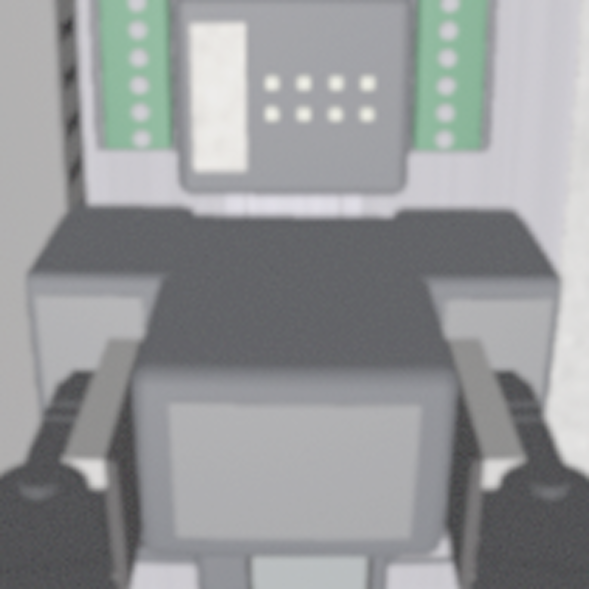

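View pics/s7c.png

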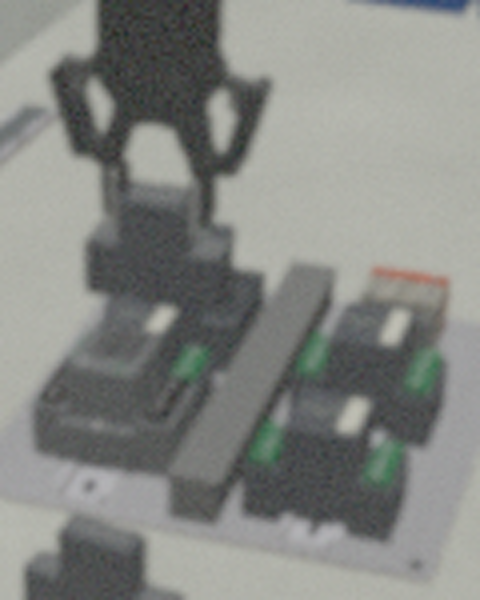

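No contact at about 5 mm below the nose tops: it is entering freely. Continue down.

>>> servo_tool(delta_pos=[[0,0,0.005],[0,0,0.01],[0,0,0.015],[0,0,0.02],[0,0,0.024]], dr=[[0,0,0],[0,0,0],[0,0,0],[0,0,0],[0,0,0]], hand=[0,0,0,0,0])

```text
t: 10.15
eef_pos: [0.6194, -0.1141, 0.2624]
ee_rot: [-2.12, -2.318, -0.001]
contact_force: [0.6, 1.0, -1.1]
finger_gap: 0.515
```

>>> servo_tool(delta_pos=[[0,0,0.005],[0,0,0.01],[0,0,0.015],[0,0,0.02],[0,0,0.025],[0,0,0.029]], dr=[[0,0,0],[0,0,0],[0,0,0],[0,0,0],[0,0,0],[0,0,0]], hand=[0,0,0,0,0,0])

```text
t: 10.9
eef_pos: [0.6194, -0.1141, 0.233]
ee_rot: [-2.12, -2.317, -0.001]
contact_force: [0.3, -0.2, -0.9]
finger_gap: 0.514
```

```bash
python3 - <<'E'
from h import *
st();snap('wrist','w8');crop('w8','w8c',190,150,380,340,3.1)
E
```

```text
t 10.9 p [ 0.6194 -0.1141  0.233 ] rv [-2.120e+00 -2.317e+00 -1.000e-03] F [ 0.3 -0.2 -0.9] M [-0.02  0.01  0.03] g 0.5142 q [-0.24  0.46  1.27  0.    1.41 -0.33]
```

View pics/w8c.png

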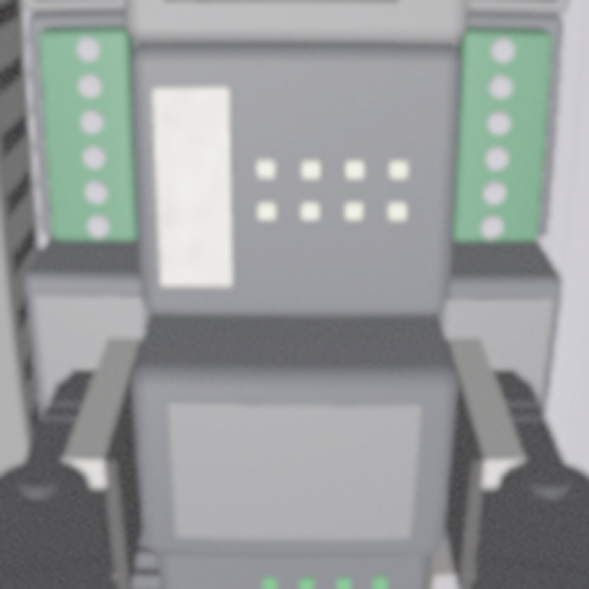

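>>> servo_tool(delta_pos=[[0,0,0.0015],[0,0,0.003],[0,0,0.0045],[0,0,0.0055],[0,0,0.0065]], dr=[[0,0,0],[0,0,0],[0,0,0],[0,0,0],[0,0,0]], hand=[0,0,0,0,0])

```text
t: 11.58
eef_pos: [0.6192, -0.114, 0.2259]
ee_rot: [-2.12, -2.317, -0.0]
contact_force: [-0.8, -0.7, -0.3]
finger_gap: 0.517
```

```bash
python3 - <<'E'
from h import *
st()
E
```

```text
t 11.57 p [ 0.6192 -0.114   0.2259] rv [-2.12  -2.317 -0.   ] F [-0.8 -0.7 -0.3] M [ 0.01 -0.07  0.03] g 0.5173 q [-0.24  0.46  1.28  0.    1.4  -0.33]
```

Already below rail-top height with no force, so it straddles the rail. Final press.

>>> servo_tool(delta_pos=[[0,0,0.0015],[0,0,0.0025],[0,0,0.0035],[0,0,0.0042],[0,0,0.0048],[0,0,0.0048]], dr=[[0,0,0],[0,0,0],[0,0,0],[0,0,0],[0,0,0],[0,0,0]], hand=[0,0,0,0,0,0])

```text
t: 12.32
eef_pos: [0.6193, -0.1141, 0.2227]
ee_rot: [-2.12, -2.317, -0.0]
contact_force: [-6.0, 0.4, 8.3]
finger_gap: 0.516
```

```bash
python3 - <<'E'
from h import *
st();snap('wrist','w9');crop('w9','w9c',190,150,380,340,3.1)
E
```

```text
t 12.32 p [ 0.6193 -0.1141  0.2227] rv [-2.12  -2.317 -0.   ] F [-6.   0.4  8.3] M [0.19 1.13 0.01] g 0.5157 q [-0.24  0.47  1.28  0.    1.39 -0.33]
```

View pics/w9c.png

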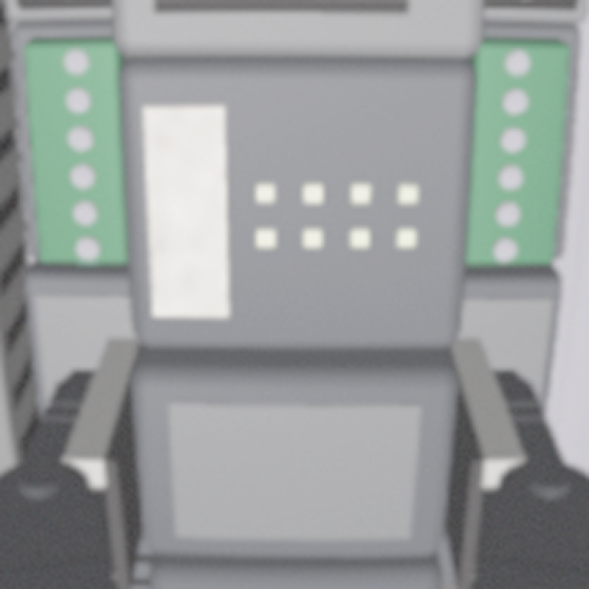

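>>> servo_tool(delta_pos=[[0,-0.0004,0.001],[0,-0.0007,0.002],[0,-0.0007,0.003],[0,-0.0007,0.003]], dr=[[0,0,0],[0,0,0],[0,0,0],[0,0,0]], hand=[0,0,0,0])

```text
t: 12.88
eef_pos: [0.6188, -0.114, 0.2227]
ee_rot: [2.12, 2.317, 0.002]
contact_force: [-7.9, 2.7, 15.0]
finger_gap: 0.511
```

```bash
python3 - <<'E'
from h import *
st();snap('side','s9');crop('s9','s9c',260,80,380,230,4)
E
```

```text
t 12.88 p [ 0.6188 -0.114   0.2227] rv [2.120e+00 2.317e+00 2.000e-03] F [-7.9  2.7 15. ] M [0.5  1.44 0.01] g 0.5108 q [-0.24  0.47  1.28  0.    1.39 -0.33]
```

View pics/s9c.png

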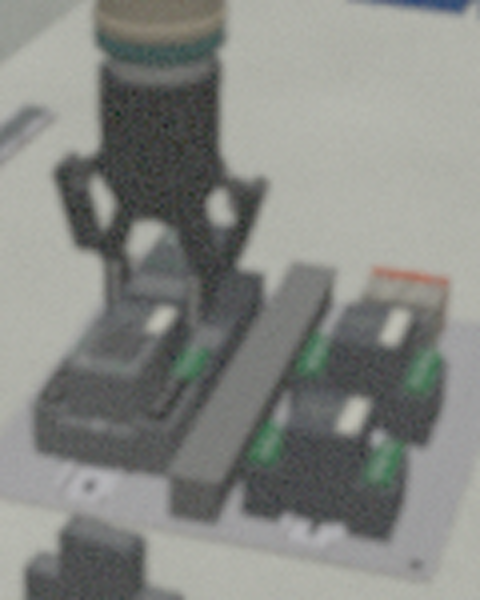

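It stops hard at exactly the expected height (TCP 0.2227) and stays there at 15 N. Release, back off and look.

>>> servo_tool(delta_pos=[[0,0,0],[0,0,0],[0,0,0],[0,0,0],[0,0,-0.02],[0,0,-0.06],[0,0,-0.1],[0,0,-0.12],[0,0,-0.12]], dr=[[0,0,0],[0,0,0],[0,0,0],[0,0,0],[0,0,0],[0,0,0],[0,0,0],[0,0,0],[0,0,0]], hand=[0,1,1,1,1,1,1,1,1])

```text
t: 14.05
eef_pos: [0.6188, -0.1141, 0.3447]
ee_rot: [2.118, 2.315, 0.005]
contact_force: [-0.0, -0.3, -1.1]
finger_gap: 0.998
```

```bash
python3 - <<'E'
from h import *
st();snap('wrist','w10');crop('w10','w10c',215,130,345,285,3.8)
E
```

```text
t 14.05 p [ 0.6188 -0.1141  0.3447] rv [2.118 2.315 0.005] F [-0.  -0.3 -1.1] M [0.04 0.02 0.  ] g 0.9982 q [-0.24  0.37  1.16  0.    1.61 -0.33]
```

View pics/w10c.png

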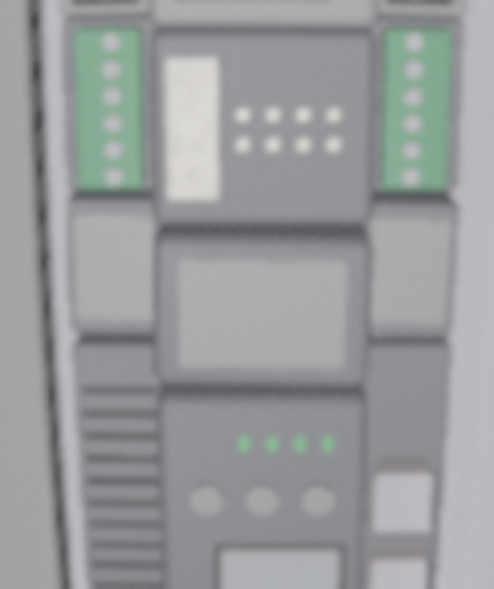

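Blank lies flush and aligned between the I/O module and the controller, with thin even seams at both sides. As a touch check, I press its top with shut fingertips.

>>> servo_tool(delta_pos=[[0,0,0.02],[0,0,0.05],[0,0,0.07],[0,0,0.08],[0,0,0.08],[0,0,0.085],[0,0,0.089],[0,0,0.092],[0,0,0.094]], dr=[[0,0,0],[0,0,0],[0,0,0],[0,0,0],[0,0,0],[0,0,0],[0,0,0],[0,0,0],[0,0,0]], hand=[0,0,0,0,0,0,0,0,0], squeeze=20)

```text
t: 15.22
eef_pos: [0.6187, -0.114, 0.2483]
ee_rot: [2.12, 2.317, 0.002]
contact_force: [-0.1, 0.6, -0.9]
finger_gap: -0.002
```

>>> servo_tool(delta_pos=[[0,0,0.001],[0,0,0.002],[0,0,0.003],[0,0,0.004]], dr=[[0,0,0],[0,0,0],[0,0,0],[0,0,0]], hand=[0,0,0,0])

```text
t: 15.72
eef_pos: [0.6193, -0.1141, 0.2481]
ee_rot: [2.117, 2.315, 0.005]
contact_force: [-5.8, 1.5, 18.6]
finger_gap: -0.002
```

The top is at 0.2481 − 0.173 = 75 mm (home is 74.5) and does not yield at 19 N. Retreat and do a last check.

>>> servo_tool(delta_pos=[[0,0,-0.01],[0,0,-0.05],[0,0,-0.1],[-0.05,-0.05,-0.13],[-0.1,-0.1,-0.13],[-0.1,-0.1,-0.13],[-0.1,-0.1,-0.13],[-0.1,-0.1,-0.13]], dr=[[0,0,0],[0,0,0],[0,0,0],[0,0,0],[0,0,0],[0,0,0],[0,0,0],[0,0,0]], hand=[0,0,0,0,0,0,0,0])

```text
t: 16.73
eef_pos: [0.5284, -0.2217, 0.3774]
ee_rot: [2.116, 2.316, 0.006]
contact_force: [-0.1, -1.1, 0.1]
finger_gap: 0.002
```

```bash
python3 - <<'E'
from h import *
snap('wrist','w11');snap('side','s11');crop('s11','s11c',140,90,400,370,2.1);st()
E
```

```text
t 16.82 p [ 0.5286 -0.2215  0.3772] rv [2.116 2.317 0.006] F [-0.2  0.2  0.6] M [ 0.02  0.02 -0.03] g 0.0004 q [-0.46  0.2   1.3   0.    1.64 -0.55]
```

View pics/w11.png

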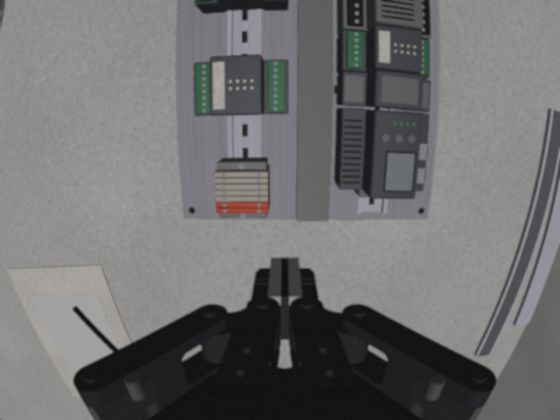

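View pics/s11c.png

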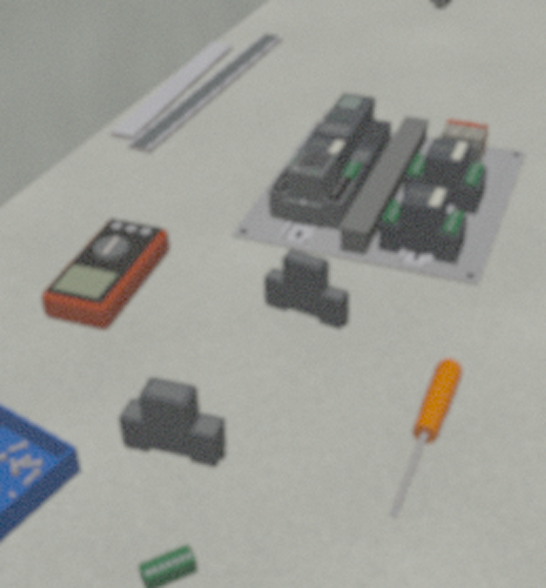

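The blank sits flush in the row, the other two stand upright, and the screwdriver, plug and multimeter have not moved. Handing in.

```bash
python3 -c "
from station import bot
print(bot.sign_off())"
```

```text
the job is handed in; nothing more can be done
None
```

The middle blank is in the gap, pressed down until it stopped on the rail, and I handed the job in at about 17 s. The sign-off gave no verdict.

- **Which blank:** The gap measured about 37 mm in the camera views, and the nearest of the three possible widths is 35.5 mm. Gripping the middle blank across its width read 32.7 mm, so it is the 33 mm one. I gripped only this blank; I judged the other two narrower from the picture.
- **Fitting:** I held it by the ends of its nose. It entered the gap with no measurable contact force and stopped at the expected height, and 15 N of pressing did not move it further.
- **Final checks:**
  - Pressing its top with shut fingertips at 19 N found it at about 75 mm, against 74.5 mm when fully home.
  - The wrist view showed it flush and square, with thin seams on both sides.
  - The side view showed the other two blanks upright. The screwdriver, plug and multimeter looked undisturbed, and the arm was clear of everything.
- **What disagreed:**
  - The cameras read the gap about 2 mm wider than the nearest option, and put the centre of the gap 1–1.5 mm off the arm's own readings. I aimed between the two.
  - A sideways force of 6–8 N along x showed during the final press. It was gone after release, and I did not look further into its cause.

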